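# Dispense one spray can from the studio's feed rack

### The arm

A 7-joint arm with a two-finger parallel gripper is mounted at the origin on the work surface. World frame = base frame: x ahead of the robot, y to its left, z up, the work surface at z = 0. Lengths are in m, angles in rad, forces in N, time in s.
With the tool pointing down it reaches from about 0.425 to 0.8 m from the base axis. Payload 8.3 kg.
Tool frame: the origin (TCP) lies between the finger pads; the fingertips stand 17 mm ahead of it and the grasp point (between the pads) lies 2 mm behind it; z points along the fingers, y is the line along which they close (so a half turn about z gives the same grasp; the last joint's range is limited). The gripper opens to 85 mm and grips with 20 to 120 N. Pads are 22 mm wide; open, the fingers measure 114 mm over their backs; the gripper's body (76 mm by 85 mm) begins 54 mm behind the grasp point. The pads swing forward as they close: fully open they stand 13 mm farther back than shut.
Start: joints at [-1.266, 0.383, 0.016, 1.37, -0.006, 1.388, -0.046], TCP at [0.225, 0.583, 0.248] pointing down, gripper open.
Joint ranges: [-2.95, 2.95], [-0.25, 2.06], [-1.52, 1.56], [0.18, 2.33], [-1.44, 4.58], [0.02, 2.06], [-3.01, 3.01]. Speed limits (rad/s): [2.39, 2.39, 3.01, 3.01, 3.14, 3.14, 3.14].

### API

Orientations are given as a 3x3 rotation matrix whose columns are the frame's x, y, z axes.
In Python, from bench import env gives the robot as it stands. The module is installed in compiled form; this text tells all that it offers.
- The arm moves only by the tool play_rows, never from a script. Its argument "rows" is a list of rows, each a list of 2 entries, a list of its own where there are three numbers: the shift along the tool's x, y, z in m, then the turn, a rotation vector about the tool's x, y, z in degrees. In form: [[[x, y, z], [rx, ry, rz]], ...]. A call has 1 to 8 rows; each row shifts and turns the commanded pose from where the row before left it, along the tool's axes as they then stand; what a row does not reach is not made up. A row lasts 1/12 s, in which the tool goes at most 41.7 mm and 7.16 degrees, less where a joint would pass 70% of its speed; a pose out of reach is approached as far as the arm can. A call with a gripper value outside its range is refused whole. "gripper" is the closure, from 0 (fully open) to 1 (shut), set as the call begins (left out, the last holds). The fingers move at their own pace and stop on an object; "squeeze" is the grip in N (left out, the last holds). Time passes only in rows, so rows that do not move let the fingers close. It gives the time, the measured TCP pose, the force, the opening and the grip force at its end, in the units of the state.
- env.get_state(): the state, without advancing time (a new reading comes with each control period).
- env.get_image(name): name is "side" or "top" or "wrist"; returns (picture, depth): 400x640x3 uint8, blue, green, red; 400x640 float32, m along the optical axis (not along the pixel's ray), 0 where there is no reading.
- env.camera_model(name): a dict with "vertical_fov" (degrees; the focal length in pixels is half the picture's height over the tangent of half this angle, whatever the lens; pixels are square), "cx", "cy" (the principal point, pixels), "R" (3x3) and "t" (3): a world point X has camera coordinates R X + t. Camera axes: x right, y down, z forward; pixel columns grow to the right and rows downward; lengths in m; the calibration is good to about 2 mm. A picture is of the moment at which its call begins: read the wrist's pose just before it. camera_model takes no time and is no camera call; for the wrist camera it gives the pose at the moment of the call.
- env.finish_job(): hands the job in; it is judged then, once.
The state is a dict: "time_s": time; "joint_pos": joint angles; "joint_velocities": joint speeds; "joint_torque": joint torques, N m; "eef_pos": TCP position; "tool_rot": TCP orientation; "contact_force": force on the tool from outside, world axes, zero at the start; "moment": the same for the moment, N m; "width": finger opening in m; "gripper_force": force on a finger pad.
Only numpy, scipy, OpenCV 4.12 (cv2) and the standard library are available. Lean on these libraries where they do the work, as an engineer would, in place of code of your own. Each camera call takes 0.05 s, during which the arm holds its last target. There are 200 camera calls.

### The job

The low sloping rack holds two spray cans lying behind a stop. Swing the raised keeper bar down across the rack's open low end until it clicks home at the bottom, then push the sprung trip lever all the way down so that the front can, and only that one, rolls down against the bar, and let the lever spring back up. Leave everything else on the table where it stands.

Things in the scene. Friction and masses are not known exactly. Their poses are not given: they have to be found in the camera images.
- rack: Grey sheet-metal feed rack fixed to the table, 250 x 215 mm, 105 mm tall. Origin: under the middle of its lane, at table level; x points down the lane's slope (12 degrees, away from the robot), y across, z up. The lane is 150 mm wide, open on top and at its low end; its sides' tops are 106 mm up at x=-0.08, 64 mm at x=0.12. The cans lie across it, axis along y.
- stop_front (a point): Top edge of the thin steel stop that stands 30 mm up through the lane floor below the front can, at (0.060, 0, 0.073) in the rack's frame when the lever is up (this point does not move). The lever lowers it, freeing the front can only beyond about 0.40 rad of lever travel, and raises a rear stop that holds back the second can.
- can_rest (a point): Where the front can's centre rests against the shut keeper bar, (0.093, 0, 0.061) in the rack's frame. Once freed it takes about half a second to roll here. The second can moves up to the stop, centre near (0.030, 0, 0.075), when the lever is let up. With the bar up a can rolls off the low end.
- keeper (a joint): Hinge angle of the keeper bar, rad: 0 = level and shut across the low end, grows as it swings up (to 1.25). It starts raised by 0.55 to 1.1 and stays where it is left (hinge friction 0.17 N m). Over the last 0.1 rad its ball tip must be pushed past a sprung catch ball (about 5 N at the tip); then it lies on a stop at 0.
- keeper_hinge (a point): Keeper bar's hinge, on a 75 mm post at the rack's left (+y) low corner, (0.125, 0.090, 0.055) in the rack's frame; axis along the rack's x. The bar is a steel rod of 12 mm diameter, running along the rack's -y when shut: a point at distance s along it is at y = -s cos(angle), z = s sin(angle) from here.
- keeper_tip (a point): Centre of the 14 mm ball on the free end of the keeper bar, 175 mm from the hinge. When shut it lies at (0.125, -0.085, 0.055) in the rack's frame, beside the 85 mm tall catch post (y -0.097 to -0.113).
- trip (a joint): Angle of the trip lever, rad: 0 = up at rest, 0.45 = fully down on its stop. Sprung: pushing at the pad takes about 3 N at the start and 8.5 N at the bottom; it springs back when let go. Let up too soon (under about 1 s), it may catch the can before it is past the stop.
- trip_pad (a point): Top centre of the white pad (40 mm along x, 44 mm along y) on the steel trip lever, outside the rack's right (-y) side. In the rack's frame: up, at (-0.020, -0.125, 0.117), tilted 0.22 rad, higher towards -x; fully down, at (-0.025, -0.125, 0.072), tilted 0.23 rad the other way. Lever pivot (0.075, -0.123, 0.085), on a 105 mm housing (x 0.05 to 0.10, y -0.085 to -0.108).
- can_front: The front spray can in the rack, 52 mm diameter, 140 mm long, white with a grey cap, about 0.28 kg. Origin: its centre. Starts against the front stop, near (0.030, 0, 0.075) in the rack's frame.
- can_back: The second, identical can, lying behind the front one, near (-0.022, 0, 0.086) in the rack's frame. Origin: its centre.
- jar_tall: Bystander: white screw-top jar, 62 mm diameter, 85 mm tall, standing left of the rack. Origin: centre of underside.
- jar_wide: Bystander: white jar, 72 mm diameter, 70 mm tall, right of the rack. Origin: centre of underside.
- can_spare: Bystander: a spray can of the same kind standing upright, 140 mm tall, left of the rack. Origin: centre of underside.
- scoop_a: Bystander: red plastic paint scoop, 100 x 65 mm, 45 mm tall, with a tab handle, right of the rack. Origin: centre of underside.
- scoop_b: Bystander: another such scoop, beyond the rack's low end. Origin: centre of underside.
There are look-alikes about, which are no part of the job. What is shaped like the can_front but black or blue is not meant.

How it is judged:
By the outcome, as a careful person would: the job done as asked, in the order asked, and still so for the second after the job is handed in, with the robot touching nothing.
It also fails if it takes over 38 s, if anything falls off the work surface, if the arm or the gripper's body presses on something with over 40 N, if the wrist force passes 120 N, or if a joint passes its speed limit or range.

## Working session

There is one attempt and no reset: what is moved stays moved. The work goes in short steps, Python scripts to look and compute and a tool call to move; the robot and the scene stay as the last step left them, time stands still between calls to the robot, and variables do not carry over. Pictures are saved under pics/ and viewed, at most 10 in all, crops included, and the job is handed in when it is done.

Besides the shell and the picture viewer there is one more tool, called after "Emit:" by a JSON object that holds its "api" and its "payload". play_rows: Moves the arm, as the interface text tells. Its arguments: {"type":"object","properties":{"rows":{"type":"array"},"gripper":{"type":"number"},"squeeze":{"type":"number"}},"required":["rows"]}

```bash
mkdir -p pics
cat > h.py <<'E'
from bench import env
import numpy as np, cv2
def snap(n,tag):
    s=env.get_state(); m=env.camera_model(n); im,d=env.get_image(n)
    cv2.imwrite(f'pics/{tag}.png',im); np.savez(f'{tag}.npz',im=im,d=d,R=np.array(m['R']),t=np.array(m['t']),cx=m['cx'],cy=m['cy'],f=200/np.tan(np.radians(m['vertical_fov'])/2))
def cloud(tag):
    a=np.load(f'{tag}.npz'); d=a['d']; v,u=np.mgrid[0:400,0:640]
    c=np.stack([(u-a['cx'])/a['f']*d,(v-a['cy'])/a['f']*d,d],-1)
    return (c-a['t'])@a['R'], a
def proj(a,X):
    c=np.atleast_2d(X)@a['R'].T+a['t']; return c[:,:2]/c[:,2:]*a['f']+[a['cx'],a['cy']]
E
python3 - <<'E'
from h import *
snap('top','top0'); snap('side','side0')
print(env.get_state())
for n in('top','side'):
    m=env.camera_model(n);print(n,m)
E
```

```text
{'time_s': 0.1, 'joint_pos': array([-1.26591892,  0.38416837,  0.0163843 ,  1.37108419, -0.0063044 ,
        1.38820122, -0.04647324]), 'joint_velocities': array([-4.83926880e-04,  6.44113614e-05,  8.68800001e-04, -5.29778423e-03,
        9.87610961e-04,  2.04168104e-03, -2.00156912e-03]), 'joint_torque': array([ 3.76560798e-03, -6.29135013e+01,  8.47966019e-01, -3.72760820e+01,
        1.68701500e-02,  1.04197682e-02, -8.84661517e-06]), 'eef_pos': array([0.22452466, 0.58280729, 0.2473541 ]), 'tool_rot': array([[-9.33157734e-01,  3.59466621e-01, -6.25961825e-04],
       [ 3.59467165e-01,  9.33156185e-01, -1.70031304e-03],
       [-2.70856338e-05, -1.81167298e-03, -9.99998359e-01]]), 'contact_force': array([-0.17225237,  0.72021782,  0.58498891]), 'moment': array([-0.00626742, -0.01957842, -0.02615148]), 'gripper_force': 0.0, 'width': 0.08563166709794535}
top {'vertical_fov': 43.92665330227793, 'cx': 314.57909315747105, 'cy': 195.71151079111965, 'R': array([[-0.02733752, -0.99955083, -0.01227983],
       [-0.99135892,  0.02868602, -0.12800233],
       [ 0.12829709,  0.00867445, -0.99169784]]), 't': array([0.04091458, 0.53488895, 1.43954233])}
side {'vertical_fov': 53.732203676313276, 'cx': 311.6232283803235, 'cy': 193.8353947714899, 'R': array([[-0.99987967, -0.01261814,  0.00902323],
       [-0.01493544,  0.62589841, -0.77976157],
       [ 0.00419152, -0.77980252, -0.62601156]]), 't': array([0.50103264, 0.06456095, 1.07213795])}
```

View pics/top0.png

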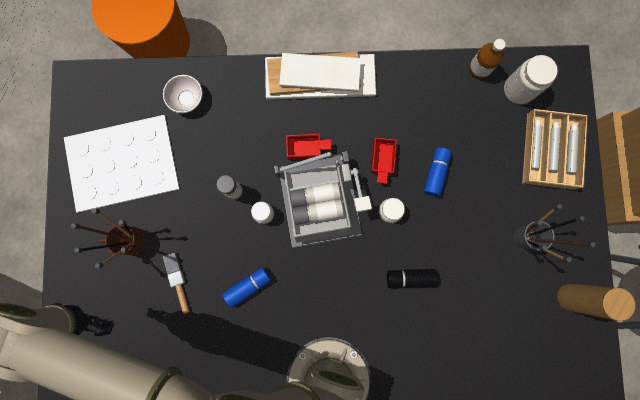

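View pics/side0.png

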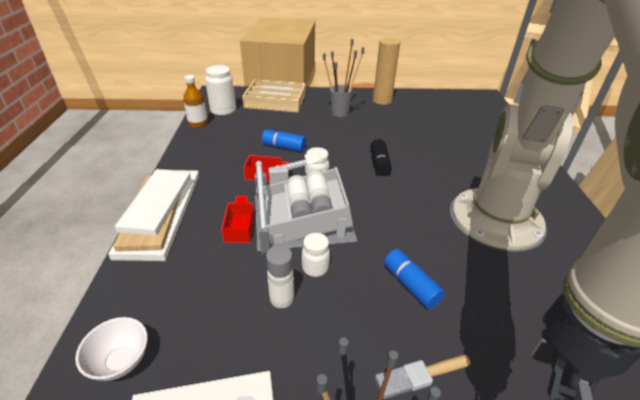

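The top view shows the rack at about (320,200), keeper hinge near (280,170), bar rising to about (330,155), and white pad at (362,203). The cans lie at (322,192) and (322,211). I'll enlarge it.

Run:
```python
from h import *
im=cv2.imread('pics/top0.png')[130:255,240:420]
cv2.imwrite('pics/c1.png',cv2.resize(im,None,fx=4.4,fy=4.4,interpolation=cv2.INTER_CUBIC))
P,a=cloud('top0'); print(a['f'])
# pad
for (u,v) in [(362,203),(262,212),(392,210),(228,186),(349,167),(305,200),(340,200)]: print(u,v,P[v-1:v+2,u-1:u+2].reshape(-1,3).mean(0).round(4))
```

```text
495.9310540659909
362 203 [ 0.484  -0.0933  0.2699]
262 212 [0.4868 0.1773 0.0834]
392 210 [ 0.4834 -0.1967  0.0689]
228 186 [0.5562 0.264  0.1401]
349 167 [ 0.6174 -0.0789  0.0456]
305 200 [0.5167 0.053  0.0931]
340 200 [ 0.5149 -0.0471  0.0844]
```

View pics/c1.png

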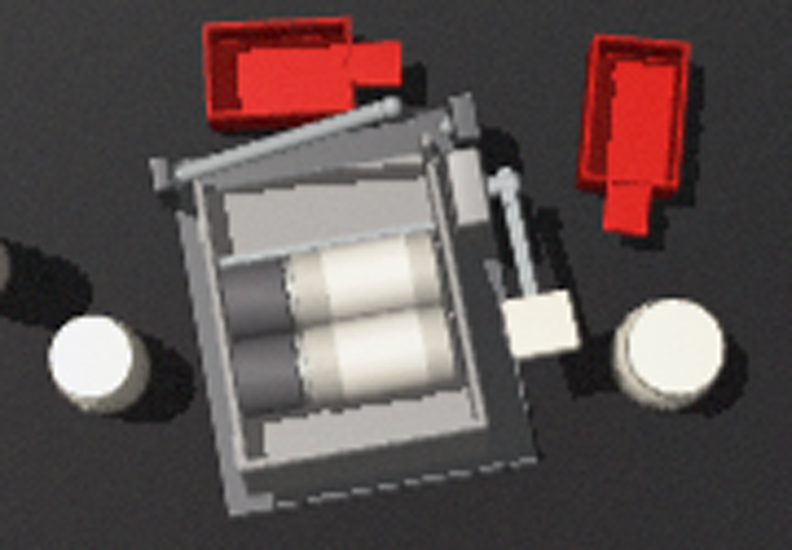

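```bash
cat > fit.py <<'E'
from h import *
from scipy.optimize import least_squares
a=np.load('top0.npz')
def F(th): return [
 [-.02,-.125,.117],[.125,.09,.055],[.125,.09-.175*np.cos(th),.055+.175*np.sin(th)],
 [.06,0,.073],[.03,0,.075],[-.022,0,.086],[.125,-.105,.085]]
px=np.array([(541,322),(180,172),(392,104),(328,245),(330,288),(343,363),(462,104)])/4.4+[240,130]
Rz=lambda w:np.array([[np.cos(w),-np.sin(w),0],[np.sin(w),np.cos(w),0],[0,0,1]])
def W(p,X): return np.atleast_2d(X)@Rz(p[2]).T+[p[0],p[1],0]
f=lambda p:((proj(a,W(p,F(p[3])))-px)).ravel()
r=least_squares(f,[.53,0,.1,.8],loss='soft_l1'); p=r.x
if __name__=='__main__':
    print(p.round(4)); print(f(p).reshape(-1,2).round(2))
    for n,X in [('pad',F(p[3])[0]),('hinge',F(p[3])[1]),('tip',F(p[3])[2]),('tipshut',[.125,-.085,.055]),('catch',[.125,-.105,.085]),('paddown',[-.025,-.125,.072])]: print(n,W(p,X).round(4))
    P,_=cloud('top0')
    q=(P.reshape(-1,3)-[p[0],p[1],0])@Rz(p[2])
    # check heights/points on the cans and pad in the rack frame
    for c in [(541,322),(330,288),(343,363),(392,104),(300,132),(462,104),(470,185)]:
        u,v=(np.array(c)/4.4+[240,130]).round().astype(int); print(c,q.reshape(400,640,3)[v,u].round(3))
    s=np.load('side0.npz'); im=cv2.imread('pics/side0.png')[120:280,210:390]; im=cv2.resize(im,None,fx=3.5,fy=3.5,interpolation=cv2.INTER_CUBIC)
    for X in W(p,F(p[3])): 
        u=((proj(s,X)[0]-[210,120])*3.5).astype(int); cv2.drawMarker(im,tuple(map(int,u)),(0,0,255),0,10,1)
    cv2.imwrite('pics/s1.png',im)
E
python3 fit.py
```

```text
[0.5033 0.0183 0.142  0.5972]
[[-0.45 -0.33]
 [-0.72  0.37]
 [-0.07  0.57]
 [-0.7  -0.82]
 [ 0.58 -0.58]
 [ 0.66 -0.34]
 [ 0.73  2.64]]
pad [[ 0.5012 -0.1083  0.117 ]]
hinge [[0.6143 0.1251 0.055 ]]
tip [[ 0.6348 -0.0182  0.1534]]
tipshut [[ 0.639  -0.0482  0.055 ]]
catch [[ 0.6419 -0.068   0.085 ]]
paddown [[ 0.4962 -0.109   0.072 ]]
(541, 322) [-0.021 -0.126  0.122]
(330, 288) [0.027 0.002 0.097]
(343, 363) [-0.023  0.002  0.107]
(392, 104) [ 0.124 -0.054  0.163]
(300, 132) [0.126 0.005 0.121]
(462, 104) [ 0.132 -0.104  0.085]
(470, 185) [ 0.076 -0.099  0.103]
```

View pics/s1.png

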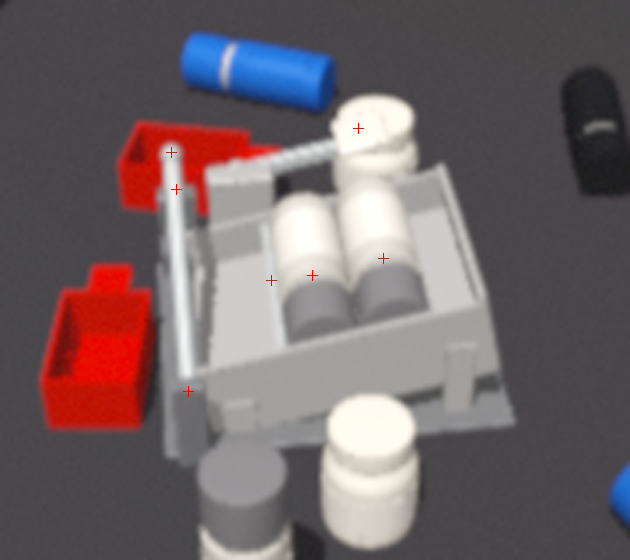

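The markers fall on the right features: rack at (0.503, 0.018), yaw 8.1°, keeper about 0.60 rad. First I turn the tool to the rack's axes and shut the fingers.

Emit:
{"api": "play_rows", "payload": {"rows": [[[0,0,0],[0,0,-5.84]],[[0,0,0],[0,0,-5.84]],[[0,0,0],[0,0,-5.84]],[[0,0,0],[0,0,-5.84]],[[0,0,0],[0,0,-5.84]]], "gripper": 1}}

```text
time_s: 0.52
eef_pos: [0.2246, 0.5829, 0.2477]
tool_rot: [[-0.989, -0.146, -0.0], [-0.146, 0.989, -0.001], [0.001, -0.001, -1.0]]
contact_force: [0.1, 0.6, -0.3]
width: 0.0252
gripper_force: 0.0
```

Emit:
{"api": "play_rows", "payload": {"rows": [[[-0.018,-0.035,0],[0,0,0]],[[-0.018,-0.035,0],[0,0,0]],[[-0.018,-0.035,0],[0,0,0]],[[-0.018,-0.035,0],[0,0,0]],[[-0.018,-0.035,0],[0,0,0]],[[-0.018,-0.035,0],[0,0,0]],[[-0.018,-0.035,0],[0,0,0]],[[-0.018,-0.035,0],[0,0,0]]]}}

```text
time_s: 1.18
eef_pos: [0.4074, 0.3244, 0.248]
tool_rot: [[-0.99, -0.141, -0.0], [-0.141, 0.99, -0.0], [0.0, -0.0, -1.0]]
contact_force: [0.6, 0.1, 0.6]
width: 0.0002
gripper_force: 0.0
```

Emit:
{"api": "play_rows", "payload": {"rows": [[[-0.0177,-0.0357,0],[0,0,0]],[[-0.0177,-0.0357,0],[0,0,0]],[[-0.0177,-0.0357,0],[0,0,0]],[[-0.0177,-0.0357,0],[0,0,0]],[[-0.0177,-0.0357,0],[0,0,0]],[[-0.0177,-0.0357,0],[0,0,0]],[[-0.0177,-0.0357,0],[0,0,0]],[[-0.0177,-0.0357,0],[0,0,0]]]}}

```text
time_s: 1.85
eef_pos: [0.5879, 0.062, 0.248]
tool_rot: [[-0.99, -0.142, -0.001], [-0.142, 0.99, -0.0], [0.001, 0.0, -1.0]]
contact_force: [0.4, -0.1, -0.2]
width: -0.0004
gripper_force: 0.0
```

Emit:
{"api": "play_rows", "payload": {"rows": [[[-0.0177,-0.0357,0],[0,0,0]],[[-0.0177,-0.0357,0],[0,0,0]],[[0,0,0],[0,0,0]],[[0,0,0],[0,0,0]]]}}

```text
time_s: 2.18
eef_pos: [0.6329, -0.0057, 0.2471]
tool_rot: [[-0.991, -0.136, -0.002], [-0.136, 0.991, -0.002], [0.002, -0.002, -1.0]]
contact_force: [-0.6, 0.6, -0.8]
width: 0.0003
gripper_force: 0.0
```

Emit:
{"api": "play_rows", "payload": {"rows": [[[0,0,0.03],[0,0,0]],[[0,0,0.02],[0,0,0]],[[0,0,0.01],[0,0,0]],[[0,0,0.01],[0,0,0]],[[0,0,0.01],[0,0,0]],[[0,0,0.01],[0,0,0]],[[0,0,0.01],[0,0,0]],[[0,0,0.01],[0,0,0]]]}}

```text
time_s: 2.85
eef_pos: [0.6329, -0.0019, 0.138]
tool_rot: [[-0.99, -0.142, 0.001], [-0.142, 0.99, 0.0], [-0.001, -0.0, -1.0]]
contact_force: [1.1, 1.2, 0.7]
width: 0.0001
gripper_force: 0.3
```

Emit:
{"api": "play_rows", "payload": {"rows": [[[0,0,0.01],[0,0,0]],[[0,0,0.01],[0,0,0]],[[0,0,0.01],[0,0,0]],[[0,0,0.005],[0,0,0]],[[0,0,0.005],[0,0,0]]]}}

```text
time_s: 3.27
eef_pos: [0.6323, -0.0021, 0.0973]
tool_rot: [[-0.99, -0.141, -0.001], [-0.141, 0.99, -0.0], [0.001, -0.0, -1.0]]
contact_force: [-0.8, -0.2, 0.0]
width: -0.0003
gripper_force: 0.3
```

Run:
```python
from h import *
snap('side','side1'); print(env.get_state()['contact_force'])
im=cv2.imread('pics/side1.png')[100:280,200:390]; cv2.imwrite('pics/s2.png',cv2.resize(im,None,fx=3.2,fy=3.2,interpolation=cv2.INTER_CUBIC))
```

```text
[-0.66759097 -0.61725918 -0.27780294]
```

View pics/s2.png

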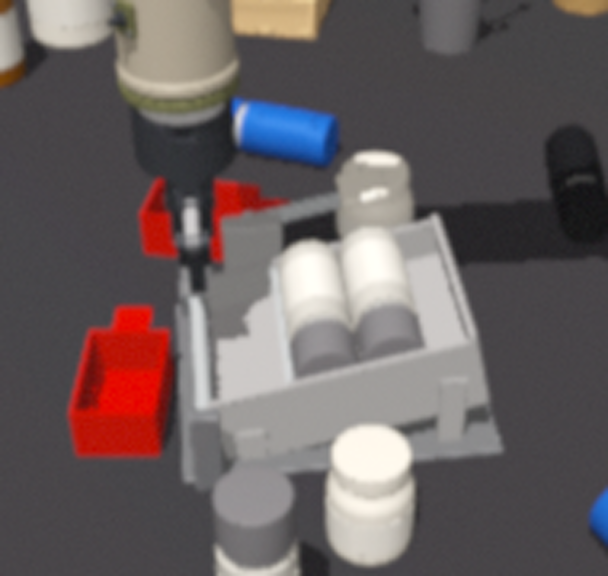

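The side view shows the rod low, with the fingertips on top of it at about (195,285) in the crop. I'll continue in small steps through the catch.

Emit:
{"api": "play_rows", "payload": {"rows": [[[0,0,0.004],[0,0,0]],[[0,0,0.004],[0,0,0]],[[0,0,0.003],[0,0,0]],[[0,0,0.003],[0,0,0]]]}}

```text
time_s: 3.65
eef_pos: [0.6332, -0.0028, 0.0853]
tool_rot: [[-0.99, -0.141, 0.002], [-0.141, 0.99, -0.001], [-0.002, -0.001, -1.0]]
contact_force: [-1.4, -2.5, 5.8]
width: 0.0003
gripper_force: 2.5
```

Emit:
{"api": "play_rows", "payload": {"rows": [[[0,0,0.002],[0,0,0]],[[0,0,0.002],[0,0,0]],[[0,0,0],[0,0,0]]]}}

```text
time_s: 3.9
eef_pos: [0.6324, -0.0019, 0.0799]
tool_rot: [[-0.99, -0.141, -0.0], [-0.141, 0.99, 0.0], [0.0, 0.0, -1.0]]
contact_force: [-0.2, 0.9, 0.5]
width: 0.0002
gripper_force: 0.0
```

Emit:
{"api": "play_rows", "payload": {"rows": [[[0,0,0.0015],[0,0,0]],[[0,0,0.001],[0,0,0]],[[0,0,0],[0,0,0]]]}}

```text
time_s: 4.15
eef_pos: [0.6325, -0.0016, 0.0778]
tool_rot: [[-0.99, -0.142, -0.0], [-0.142, 0.99, 0.0], [0.0, 0.0, -1.0]]
contact_force: [-0.8, -0.3, 2.6]
width: 0.0
gripper_force: 0.8
```

Emit:
{"api": "play_rows", "payload": {"rows": [[[0,0,0.001],[0,0,0]],[[0,0,0.001],[0,0,0]],[[0,0,0],[0,0,0]]]}}

```text
time_s: 4.4
eef_pos: [0.6327, -0.0015, 0.0774]
tool_rot: [[-0.99, -0.142, 0.001], [-0.142, 0.99, 0.001], [-0.001, 0.001, -1.0]]
contact_force: [-6.7, -0.1, 13.8]
width: -0.0
gripper_force: 6.8
```

The bar is on a hard stop at 14 N. Now up and over to the pad.

Emit:
{"api": "play_rows", "payload": {"rows": [[[0,0,-0.035],[0,0,0]],[[0,0,-0.04],[0,0,0]],[[0,0,-0.035],[0,0,0]],[[0.03,-0.018,0],[0,0,0]],[[0.03,-0.018,0],[0,0,0]],[[0.03,-0.018,0],[0,0,0]],[[0.03,-0.018,0],[0,0,0]],[[0.026,-0.017,0],[0,0,0]]]}}

```text
time_s: 5.07
eef_pos: [0.4987, -0.1119, 0.1856]
tool_rot: [[-0.99, -0.141, -0.0], [-0.141, 0.99, 0.0], [0.0, 0.0, -1.0]]
contact_force: [0.3, -0.5, 0.5]
width: -0.0001
gripper_force: 0.0
```

Run:
```python
from h import *
from fit import p,Rz
snap('top','top2');snap('side','side2'); e=env.get_state()['eef_pos']; print(e,Rz(p[2]).T@(e-[p[0],p[1],0]))
A=cv2.imread('pics/top2.png')[130:255,240:420];B=cv2.imread('pics/side2.png')[100:270,220:380]
r=lambda i:cv2.resize(i,(400,int(400*i.shape[0]/i.shape[1])),interpolation=cv2.INTER_CUBIC)
A,B=r(A),r(B);h=max(len(A),len(B));f=lambda i:cv2.copyMakeBorder(i,0,h-len(i),0,0,0)
cv2.imwrite('pics/c2.png',np.hstack([f(A),f(B)]))
```

```text
[ 0.49708111 -0.11530564  0.18603347] [-0.02504168 -0.13137195  0.18603347]
```

View pics/c2.png

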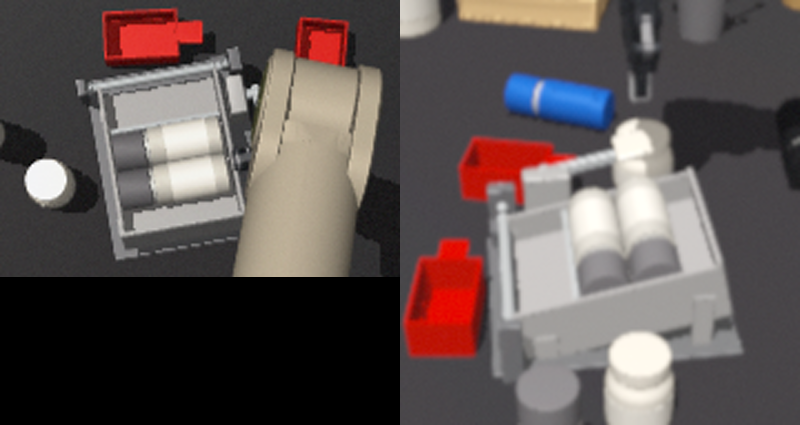

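The bar lies shut across the low end and the fingers are over the pad. Now I push it down.

Emit:
{"api": "play_rows", "payload": {"rows": [[[-0.004,0.005,0.015],[0,0,0]],[[0,0,0.015],[0,0,0]],[[0,0,0.014],[0,0,0]],[[0,0,0.01],[0,0,0]],[[0,0,0.01],[0,0,0]],[[0,0,0.01],[0,0,0]],[[0,0,0.008],[0,0,0]],[[0,0,0.005],[0,0,0]]]}}

```text
time_s: 5.83
eef_pos: [0.5034, -0.1052, 0.0981]
tool_rot: [[-0.99, -0.141, -0.001], [-0.141, 0.99, 0.0], [0.001, 0.0, -1.0]]
contact_force: [-5.0, 0.1, 7.4]
width: -0.0
gripper_force: 4.2
```

Emit:
{"api": "play_rows", "payload": {"rows": [[[0,0,0.003],[0,0,0]],[[0,0,0.003],[0,0,0]],[[0,0,0.001],[0,0,0]]]}}

```text
time_s: 6.08
eef_pos: [0.5038, -0.1052, 0.0918]
tool_rot: [[-0.99, -0.141, -0.0], [-0.141, 0.99, 0.0], [0.0, 0.0, -1.0]]
contact_force: [-5.5, 1.5, 8.6]
width: -0.0001
gripper_force: 4.6
```

Emit:
{"api": "play_rows", "payload": {"rows": [[[0,0,0.002],[0,0,0]],[[0,0,0.001],[0,0,0]],[[0,0,0],[0,0,0]]]}}

```text
time_s: 6.33
eef_pos: [0.5041, -0.1052, 0.0909]
tool_rot: [[-0.99, -0.141, 0.001], [-0.141, 0.99, 0.001], [-0.001, 0.001, -1.0]]
contact_force: [-13.5, 2.8, 27.2]
width: -0.0001
gripper_force: 14.8
```

Emit:
{"api": "play_rows", "payload": {"rows": [[[0,0,0.001],[0,0,0]],[[0,0,0.001],[0,0,0]],[[0,0,0],[0,0,0]]]}}

```text
time_s: 6.58
eef_pos: [0.5042, -0.1053, 0.0905]
tool_rot: [[-0.99, -0.141, 0.001], [-0.141, 0.99, 0.002], [-0.002, 0.002, -1.0]]
contact_force: [-21.1, 4.4, 44.7]
width: 0.0001
gripper_force: 24.0
```

Hard stop reached. I'll ease off slightly, hold, and look.

Emit:
{"api": "play_rows", "payload": {"rows": [[[0,0,-0.0015],[0,0,0]],[[0,0,0],[0,0,0]],[[0,0,0],[0,0,0]],[[0,0,0],[0,0,0]],[[0,0,0],[0,0,0]],[[0,0,0],[0,0,0]],[[0,0,0],[0,0,0]],[[0,0,0],[0,0,0]]]}}

```text
time_s: 7.25
eef_pos: [0.5041, -0.1053, 0.0908]
tool_rot: [[-0.99, -0.141, 0.001], [-0.141, 0.99, 0.001], [-0.001, 0.001, -1.0]]
contact_force: [-15.2, 2.5, 31.0]
width: 0.0002
gripper_force: 17.0
```

Emit:
{"api": "play_rows", "payload": {"rows": [[[0,0,0],[0,0,0]],[[0,0,0],[0,0,0]],[[0,0,0],[0,0,0]],[[0,0,0],[0,0,0]],[[0,0,0],[0,0,0]],[[0,0,0],[0,0,0]],[[0,0,0],[0,0,0]],[[0,0,0],[0,0,0]]]}}

```text
time_s: 7.92
eef_pos: [0.5041, -0.1052, 0.0908]
tool_rot: [[-0.99, -0.141, 0.001], [-0.141, 0.99, 0.001], [-0.001, 0.001, -1.0]]
contact_force: [-14.2, 1.1, 30.6]
width: 0.0002
gripper_force: 17.0
```

Run:
```python
from h import *
snap('side','side3')
B=cv2.imread('pics/side3.png')[100:270,220:380]
cv2.imwrite('pics/c3.png',cv2.resize(B,None,fx=3,fy=3,interpolation=cv2.INTER_CUBIC))
```

```text
(no output)
```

View pics/c3.png

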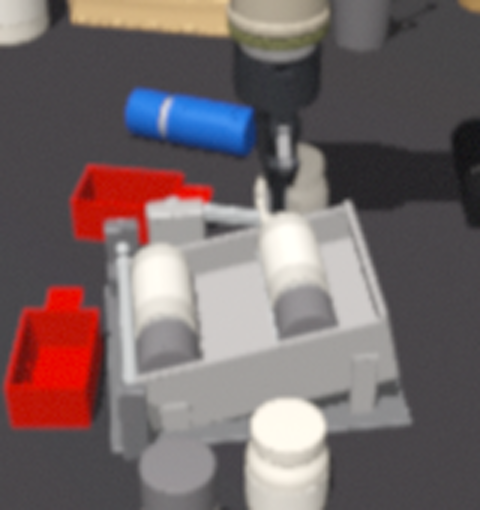

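The front can lies against the bar at about (165,305) and the second is still held back at (295,275). I'll let the lever up gradually and then retreat.

Emit:
{"api": "play_rows", "payload": {"rows": [[[0,0,-0.005],[0,0,0]],[[0,0,-0.008],[0,0,0]],[[0,0,-0.01],[0,0,0]],[[0,0,-0.01],[0,0,0]],[[0,0,-0.015],[0,0,0]],[[0,0,-0.03],[0,0,0]],[[0,0,-0.04],[0,0,0]],[[0,0,-0.03],[0,0,0]]]}}

```text
time_s: 8.63
eef_pos: [0.5042, -0.1054, 0.2388]
tool_rot: [[-0.99, -0.141, 0.001], [-0.141, 0.99, -0.0], [-0.001, -0.001, -1.0]]
contact_force: [1.3, -0.5, 0.4]
width: 0.0001
gripper_force: 0.0
```

Emit:
{"api": "play_rows", "payload": {"rows": [[[0.03,-0.02,0],[0,0,0]],[[0.03,-0.02,0],[0,0,0]],[[0,-0.03,0],[0,0,0]],[[0,-0.03,0],[0,0,0]],[[0,-0.03,0],[0,0,0]],[[0,0,0],[0,0,0]],[[0,0,0],[0,0,0]],[[0,0,0],[0,0,0]]]}}

```text
time_s: 9.3
eef_pos: [0.463, -0.242, 0.236]
tool_rot: [[-0.99, -0.141, -0.0], [-0.141, 0.99, 0.0], [0.0, 0.0, -1.0]]
contact_force: [-0.5, 0.3, -0.2]
width: 0.0003
gripper_force: 0.0
```

Run:
```python
from h import *
snap('side','side4');snap('top','top4')
A=cv2.imread('pics/top4.png')[130:255,240:420];B=cv2.imread('pics/side4.png')[100:270,220:380]
r=lambda i:cv2.resize(i,(400,int(400*i.shape[0]/i.shape[1])),interpolation=cv2.INTER_CUBIC)
A,B=r(A),r(B);h=max(len(A),len(B));f=lambda i:cv2.copyMakeBorder(i,0,h-len(i),0,0,0)
cv2.imwrite('pics/c4.png',np.hstack([f(A),f(B)]))
```

```text
(no output)
```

View pics/c4.png

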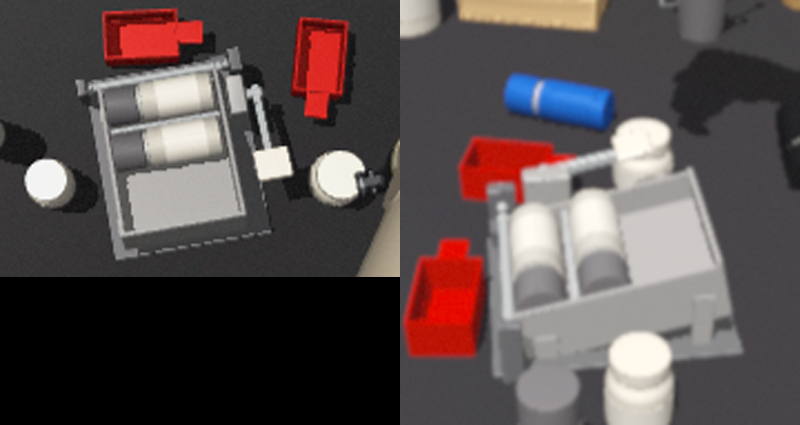

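The bar is shut and the front can rests against it. The stop is back up with the second can behind it, the lever is up, and the bystanders are in place.

```bash
python3 -c "
from bench import env
print(env.finish_job())"
```

```text
the job is handed in; nothing more can be done
None
```

The job is handed in at about 9.4 s: the keeper bar clicked shut, only the front can rolled down against it, the lever sprang back up, and nothing else was disturbed; fingertip force on the lever briefly reached about 45 N at its stop, and I don't know whether the 40 N limit covers the fingertips.

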